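# Gauge the gap of the sprung resaw fence

## Task

Take the taper gauge out of its wooden rest and slide it down into the gap between the aluminium fence and the oak guide, held upright and in line with the gap, until you feel it drag against both faces. Then let go and leave it standing there, nipped between the two: snug, so that the sprung fence is pressing on it, but never forced. Leave the other things on the bench where they are.

Things in the scene. Friction and masses are not known exactly. Their poses are not given: they have to be found in the camera images.
- gauge: Loose steel taper gauge, 132 mm long, 0.11 to 0.18 kg, upright in the rest at the start. Origin: at the tip, on the flat face, mid width; z up to the handle. Blade 24 mm wide (x -12 to 12), z = 0 to 84. Flat face at y = 0; tapered face on the +y side, at y = 4 mm at the tip, growing evenly to 18 mm at z = 84 (1 mm per 6 mm of length).
- gauge_handle (a point): Middle of the gauge's orange handle, at x 0, y 9, z 108 mm of the gauge. The handle is a block 38 mm (gauge x) by 30 mm (gauge y) by 48 mm tall (24 mm above and below this point), wider than the blade.
- rest: Fixed dark wooden block, 80 x 78 x 96 mm (x, y, z) on a 100 x 98 x 8 mm foot, with a slot through its top, 2 to 3 mm wider all round than the blade. Origin on the bench under the gauge's tip, z up. The gauge hangs in it with the handle's underside on the block's top, its tip 12 mm over the bench, its axes in line with the rest's.
- jig: Fixed iron jig table 180 (x) x 200 (y) x 40 mm high, origin on the bench under its middle, z up. On it stand the fence (+y side) and the oak guide (-y side), both 90 mm long in x (-45 to 45), tops 125 mm over the bench, with a vertical gap between them, open above and along the jig's x. The fence's face is at y = +5 mm at rest.
- gap_mouth (a point): Point of the jig at x 0, y +5 mm, 125 mm over the bench: top edge of the fence's gap face at rest. The rigid oak guide was set by hand and is not measured: its face is 7 to 15 mm from here towards the jig's -y, so the gap is 7 to 15 mm wide and has to be found by feel. The gauge fits with its flat face to the guide and its tapered face to the fence.
- fence: Aluminium fence 90 x 22 x 83 mm. Origin on the bench in the plane of its gap face, mid length; x along the gap, y away from it. It yields along +y against a spring of 18 N per mm (0 N at rest). Well nipped: it presses on the gauge with 2 to 16 N; over 25 N is forcing. Pushing the gauge down, flat face on the guide, until it resists with 6 to 12 N gives this.
- cork_block: Loose cork sanding block 100 x 45 x 30 mm, bystander; origin at the centre of its underside.
- screwdriver: Loose screwdriver lying on the bench, bystander.
- glue: Loose white glue bottle, 60 mm across and 170 mm tall, bystander; origin at the centre of its underside.
- offcut: Loose wood offcut 160 x 60 x 25 mm, bystander; origin at the centre of its underside.
- mallet: Loose hammer lying on the bench, bystander.
- brush: Loose bench brush lying on the bench, bystander.
- wax_tin: Loose green wax tin, 80 mm across and 45 mm tall, bystander; origin at the centre of its underside.
Things that resemble listed ones, but are neither listed nor needed, are in the scene too. Of the things like the gauge, leave any that is green, purple or turquoise; of the rest the smaller one is meant.

How it is judged (in metres and radians):
On the way, in this order (a step that is already met when the one before it is completed fails the run):
1. the gauge is lifted clear out of its rest (tip over 100 mm above the bench) (height (world z) of gauge above 0.1 m), for 0.1 s.
2. the gauge, still held by the fingers, is slid into the gap (tip at least 8 mm below the tops) until the fence presses on it with over 2 N (contact force between gauge and the fingers above 1 N and contact force between gauge and fence above 2 N and z of gauge in the frame of jig between 0.042 and 0.117 m), for 0.1 s.
At the end, for the whole second after the job is handed in: The gauge stands by itself in the gap, at rest, released, with the fence pressing on it with 2 to 16 N: its tip is 8 to 83 mm below the tops of the faces (not resting on the jig table) and within 33 mm of mid length, it is upright within 0.12 rad and in line with the gap within 0.15 rad (contact force between gauge and fence between 2 and 16 N and z of gauge in the frame of jig between 0.042 and 0.117 m and x of gauge in the frame of jig between -0.033 and 0.033 m and angle between gauge's own z axis and vertical below 0.12 rad and angle between the x axis of gauge and the x axis of jig, either way round below 0.15 rad and linear speed of gauge below 0.01 m/s); the robot touches nothing.
It fails at once if the gauge is forced: over 25 N between it and the fence (contact force between gauge and fence above 25 N).
It fails at once if the gauge is forced: over 45 N in all between it and the jig with its fence and guide (contact force between gauge and jig above 45 N).
It fails at once if a bystander (cork block, screwdriver, glue bottle, offcut, hammer, brush, wax tin) is moved by over 30 mm (distance of any of cork_block, screwdriver, glue, offcut, mallet, brush, wax_tin from where it was at the start of the episode above 0.03 m).
It also fails if it takes over 48 s, if anything falls off the work surface, if the arm or the gripper's body presses on something with over 40 N, if the wrist force passes 120 N, or if a joint passes its speed limit or range.

## Robot

A 6-joint arm with a two-finger parallel gripper is mounted at the origin on the work surface. World frame = base frame: x ahead of the robot, y to its left, z up, the work surface at z = 0. Lengths are in mm, angles in degrees, forces in N, time in s.
With the tool pointing down it reaches from about 350 to 775 mm from the base axis. Payload 7.3 kg.
Tool frame: the origin (TCP) lies on the centre line of the jaws, within the pads' length; the fingertips stand 19 mm ahead of it and the grasp point (between the pads) is the TCP; z points along the fingers, y is the direction in which the jaws open and shut (so a half turn about z gives the same grasp; the last joint's range is limited). The gripper opens to 92 mm and grips with 3 to 60 N. Pads are 19 mm wide; open, the fingers measure 130 mm over their backs; the gripper's body (75 mm by 190 mm) begins 47 mm behind the grasp point.
Start: joints at [60.103, 19.595, 87.324, -0, 73.075, -8.365], TCP at [192.67, 488.386, 245.741] pointing down, gripper open.
Joint ranges: [-145.02, 145.02], [-44.19, 115.74], [2.07, 154.8], [-57.11, 237.11], [16.16, 152.29], [-177.93, 177.93]. Speed limits (degrees/s): [147.25, 147.25, 180, 180, 180, 180].

## Interface

Orientations are given as [roll, pitch, yaw] about the fixed x, y, z axes, in that order (R = Rz(yaw) Ry(pitch) Rx(roll)).
In Python, from station import manip, snapshot, camera_params, find_in gives the robot as it stands. The module is installed in compiled form; this text tells all that it offers.
- The arm moves only by the shell command python3 -m pendant 'ROWS' [OPENING]. ROWS is JSON, a list of rows, each an object of numbers: "dx", "dy", "dz": the shift along the world's x, y, z in m; "turn": the turn about the world's z in rad. A call has 1 to 10 rows; each row is the pose to reach, as a shift and turn from the pose commanded when the call began; what a row does not reach only later rows make up. A row lasts 1/8 s, in which the tool goes at most 62.5 mm and 10.7 degrees, less where a joint would pass 70% of its speed; a pose out of reach is approached as far as the arm can. A call with a gripper value outside its range is refused whole. OPENING is the gripper command: -1 is shut, 1 is fully open, values between are in proportion, set as the call begins (- or left out, the last holds). The fingers move at their own pace and stop on an object; the grip force is fixed at half the most. Time passes only in rows, so rows that repeat a pose let the fingers close. It gives the time, the measured TCP pose, the force and the opening at its end, in the units of the state.
- manip.read_state(): the state, without advancing time (a new reading comes with each control period).
- snapshot(name): name is "scene" or "top"; returns (picture, depth): 384x512x3 uint8, red, green, blue; 384x512 float32, mm along the optical axis (not along the pixel's ray), 0 where there is no reading.
- camera_params(name): a dict with "vertical_fov" (degrees; the focal length in pixels is half the picture's height over the tangent of half this angle, whatever the lens; pixels are square), "cx", "cy" (the principal point, pixels), "origin" and "attitude" of the camera in the world. Camera axes: x right, y down, z forward; pixel columns grow to the right and rows downward; lengths in mm; the calibration is good to about 2 mm. A picture is of the moment at which its call begins. camera_params takes no time and is no camera call.
- manip.close_job(): hands the job in, once; it reports no verdict.
Trained networks look in the newest picture that a camera, given by its name, has taken for a name from the list of things; names that differ only in an ending like _2 or _b are one class to them, and where a whole thing is asked for, a point or a joint stands for the part that bears it (a point fixed in the world has none). Each returns a list of dicts, best first, with "p" (0 to 1); they miss things now and then, are a little off and sometimes report something else, mostly with a low value. They report only what shows in the picture. A call takes as long as a camera call. They do not tell look-alikes from the thing itself.
- find_in(query, camera): "extent" ([left, top, right, bottom] in pixels, round what is visible of it).
The state is a dict: "clock": time; "qpos": joint angles; "qvel": joint speeds; "joint_efforts": joint torques, N m; "position": TCP position; "tcp_rot": TCP orientation; "contact_force": force on the tool from outside, world axes, zero at the start; "ft_torque": the same for the moment, N m; "width": opening from 0.0 (shut) to 1.0 (fully open).
Only numpy, scipy, OpenCV 4.12 (cv2) and the standard library are available. Lean on these libraries where they do the work, as an engineer would, in place of code of your own. Each camera call takes 0.05 s, during which the arm holds its last target.

## Working session

There is one attempt and no reset: what is moved stays moved. The work goes in short steps, Python scripts to look and compute and a shell command to move; the robot and the scene stay as the last step left them, time stands still between calls to the robot, and variables do not carry over. Pictures are saved under pics/ and viewed, and the job is handed in when it is done.

```bash
mkdir -p pics
cat > h.py <<'E'
import numpy as np, cv2
from station import manip, snapshot, camera_params, find_in
def cam(n):
    p=camera_params(n); return p
E
python3 - <<'E'
from h import *
print(manip.read_state())
for n in("scene","top"):
    print(camera_params(n))
    p,d=snapshot(n); cv2.imwrite(f"pics/{n}0.png",p[:,:,::-1]); np.save(f"{n}_d.npy",d); np.save(f"{n}_p.npy",p)
    for q in("gauge","rest","jig","fence","gap_mouth"):
        try: print(n,q,find_in(q,n))
        except Exception as e: print(q,e)
E
```

```text
{'clock': 0.0, 'qpos': array([ 6.01031647e+01,  1.96364562e+01,  8.73766143e+01, -6.36011282e-04,
        7.30752234e+01, -8.36431196e+00]), 'qvel': array([-0.08359503, -0.00903686, -0.1069547 , -0.01602518,  0.07644696,
       -0.01075692]), 'joint_efforts': array([-1.78121936e-03, -4.31237698e+01, -2.44224626e+01,  7.15595065e-02,
        5.59166784e-02, -1.71222337e-04]), 'position': array([192.47528305, 488.03946388, 245.04852126]), 'tcp_rot': array([-1.79912557e+02, -1.22420983e-02,  1.58467653e+02]), 'contact_force': array([ 0.22315104, -0.91160326, -0.47718699]), 'ft_torque': array([-0.02272251,  0.03831094, -0.00084636]), 'width': 0.9985631528981499}
{'vertical_fov': 54.31076540702419, 'cx': 254.66551075601797, 'cy': 187.97488130189046, 'origin': array([1255.37580563,  414.53360572,  945.92166932]), 'attitude': array([-1.35465931e+02,  9.27881704e-03,  1.15607186e+02])}
scene gauge [{'extent': [421.1, 276.1, 477.1, 301.2], 'p': 0.91}, {'extent': [303.6, 168.5, 358.2, 189.3], 'p': 0.79}, {'extent': [194.4, 122.2, 233.5, 152.7], 'p': 0.79}, {'extent': [355.2, 210.3, 395.7, 233.
[... 487 characters left out ...]
ay([ 410.33646537,   58.08619247, 1531.70941762]), 'attitude': array([-176.03481899,   -0.68699584,  -90.101081  ])}
top gauge [{'extent': [34.7, 174.7, 74.8, 189.4], 'p': 0.94}, {'extent': [314.8, 259.8, 377.0, 294.3], 'p': 0.82}, {'extent': [159.2, 246.0, 215.8, 282.1], 'p': 0.63}, {'extent': [115.0, 211.1, 153.7, 249.0], 'p': 0.57}, {'extent': [183.3, 182.7, 194.2, 197.6], 'p': 0.51}]
top rest [{'extent': [174.9, 180.0, 212.5, 216.2], 'p': 0.56}]
top jig [{'extent': [319.2, 110.7, 379.6, 121.4], 'p': 0.65}, {'extent': [293.0, 154.2, 367.5, 221.3], 'p': 0.58}]
top fence [{'extent': [319.3, 172.9, 338.5, 206.7], 'p': 0.89}]
top gap_mouth [{'extent': [290.6, 155.7, 371.8, 223.9], 'p': 0.72}]
```

Run:
```python
import cv2
for n in("scene","top"):
    im=cv2.imread(f"pics/{n}0.png"); cv2.imwrite(f"pics/{n}0b.png",cv2.resize(im,(800,600),interpolation=cv2.INTER_CUBIC))
```

```text
(no output)
```

View pics/scene0b.png

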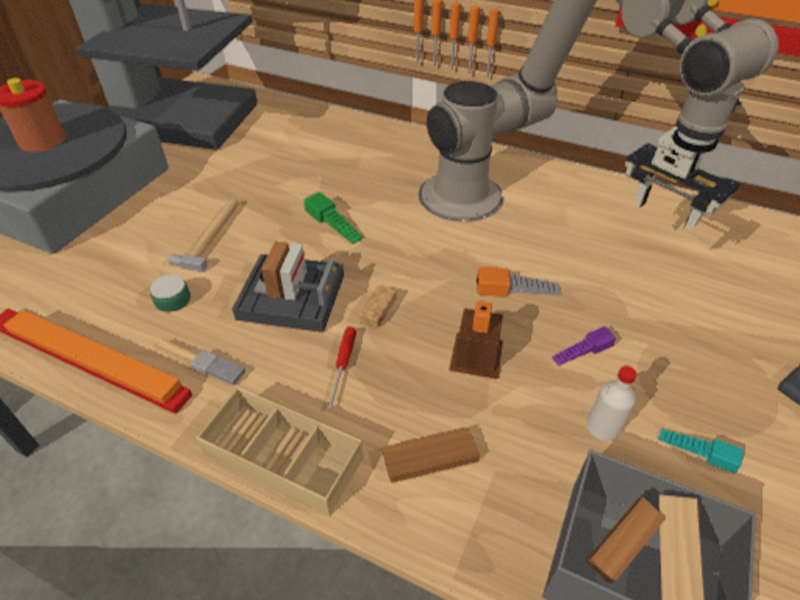

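View pics/top0b.png

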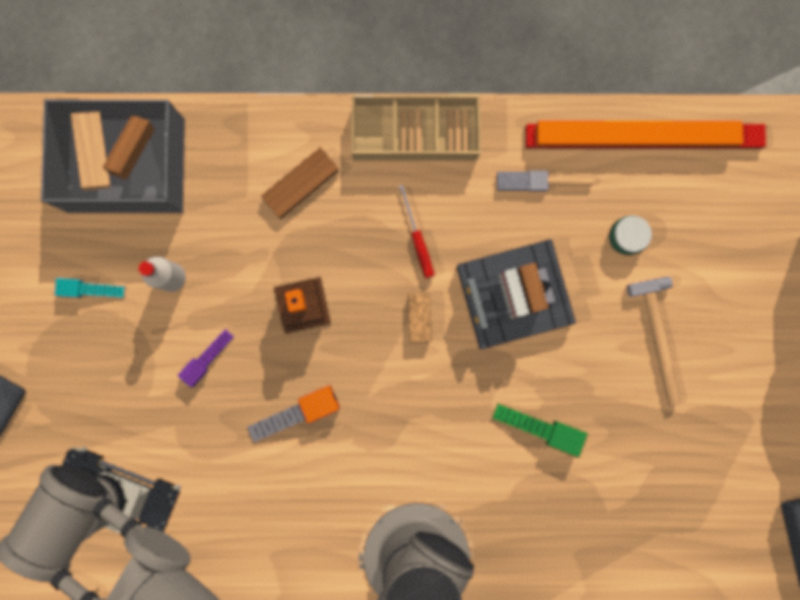

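The arm is at the upper right of the scene view. In the top view (800x600), the candidates with orange handles are:
- the small one standing in the dark rest at (295,300)
- the larger one lying on the bench at (295,412)

The green, purple and turquoise ones are excluded. The smaller one in the rest fits, so I'll check it in a crop and measure.

```bash
cat >> h.py <<'E'
from scipy.spatial.transform import Rotation as Ro
def cloud(n,d):
    c=camera_params(n); f=192/np.tan(np.radians(c["vertical_fov"]/2))
    v,u=np.mgrid[0:384,0:512]
    P=np.stack([(u-c["cx"])/f*d,(v-c["cy"])/f*d,d],-1)
    R=Ro.from_euler("xyz",c["attitude"],degrees=True).as_matrix()
    W=P@R.T+c["origin"]; W[d==0]=np.nan
    return W
def rect(W,m):
    r=cv2.minAreaRect(W[m][:,:2].astype(np.float32)); return np.round(r[0],1),np.round(r[1],1),round(r[2],1),int(m.sum())
E
python3 - <<'E'
from h import *
W={};P={}
for n in("scene","top"):
    P[n]=np.load(n+"_p.npy"); W[n]=cloud(n,np.load(n+"_d.npy"))
    w=W[n]; x,y,z=np.moveaxis(w,-1,0)
    print(n,"table z",np.nanmedian(z[(abs(z)<15)]))
    hsv=cv2.cvtColor(P[n],cv2.COLOR_RGB2HSV); 
    org=(hsv[...,0]<18)&(hsv[...,1]>200)&(hsv[...,2]>120)
    for name,m in(("handle",(z>110)&(z<165)&(x>300)&(x<700)&(y>150)&(y<350)&org),):
        print(name,rect(w,m),np.nanpercentile(z[m],[2,50,98]))
    u0={"scene":(280,185,325,250),"top":(165,170,220,220)}[n]
    s=np.zeros_like(z,bool); s[u0[1]:u0[3],u0[0]:u0[2]]=1
    for name,m in(("handletop",s&(z>135)&(z<160)),("resttop",s&(z>85)&(z<112)),("restall",s&(z>85)),):
        print(name,rect(w,m),np.nanpercentile(z[m],[2,50,98]))
    u0={"scene":(145,145,225,215),"top":(285,145,375,230)}[n]
    s=np.zeros_like(z,bool); s[u0[1]:u0[3],u0[0]:u0[2]]=1
    for name,m in(("table",s&(z>33)&(z<45)),("jall",s&(z>30)&(z<135)),("faces",s&(z>118)&(z<132))):
        print(name,rect(w,m),np.nanpercentile(z[m],[2,50,98]))
a=P["top"][165:225,155:225]; b=P["top"][145:235,285:380]
A=cv2.resize(a,(400,343),interpolation=cv2.INTER_CUBIC);B=cv2.resize(b,(362,343),interpolation=cv2.INTER_CUBIC)
cv2.imwrite("pics/crop1.png",np.hstack([A,B])[:,:,::-1])
a=P["scene"][185:250,270:335]; b=P["scene"][145:215,145:225]
A=cv2.resize(a,(343,343),interpolation=cv2.INTER_CUBIC);B=cv2.resize(b,(392,343),interpolation=cv2.INTER_CUBIC)
cv2.imwrite("pics/crop2.png",np.hstack([A,B])[:,:,::-1])
E
```

```text
scene table z 1.5985924441450834
handle (array([513.5, 233.7]), array([31.5, 28.9]), 15.3, 130) [111.44999497 138.00407088 147.59606269]
handletop (array([509.4, 232.9]), array([39.4, 29.7]), 12.5, 116) [135.99959176 145.19216115 148.27065806]
resttop (array([508.7, 232.8]), array([83.6, 77.9]), 13.1, 466) [ 86.73781085  97.4214172  106.90233705]
restall (array([508.7, 232.8]), array([83.6, 77.9]), 13.1, 635) [ 87.15558175  98.26372333 147.01286572]
table (array([ 529.8, -200.6]), array([183.4, 200.6]), 15.6, 1212) [34.64047926 40.84544725 44.22857741]
jall (array([ 527.7, -172.3]), array([194.4, 256.2]), 15.6, 2452) [ 33.06230223  44.05559748 127.74053137]
faces (array([ 531.1, -203.9]), array([91.4, 62. ]), 14.8, 349) [118.85177388 125.69319221 129.55590137]
top table z -0.5035537516716886
handle (array([507.1, 230.6]), array([38., 30.]), 13.2, 139) [119.24294228 141.65807864 148.71645172]
handletop (array([506.7, 230.7]), array([37.8, 30.1]), 15.2, 134) [137.39090493 141.9951498  149.05994395]
resttop (array([507.1, 230.6]), array([79.7, 78.8]), 12.0, 541) [ 88.72492452  95.48293734 101.46437734]
restall (array([507.1, 230.6]), array([79.7, 78.8]), 12.0, 690) [ 88.95441     96.76234866 146.46843275]
table (array([ 527.9, -203.2]), array([180.1, 201.3]), 15.4, 2243) [33.8265932  39.24141928 44.40022631]
jall (array([ 528.1, -203.2]), array([180.5, 201.2]), 15.5, 3601) [ 33.04050011  41.47253303 127.54059557]
faces (array([ 529. , -206.9]), array([89.6, 63. ]), 15.1, 529) [118.84312313 124.14363183 129.96005154]
```

View pics/crop1.png

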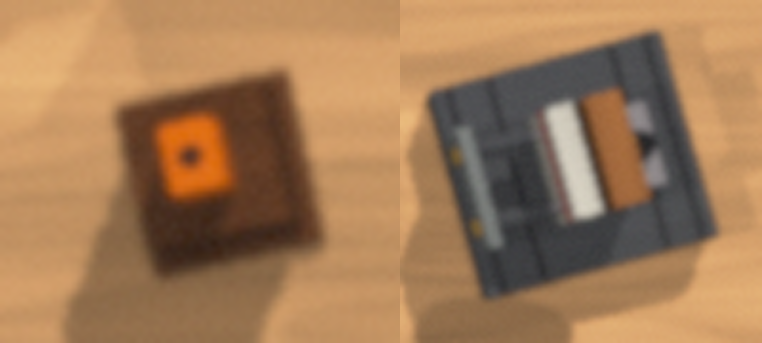

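View pics/crop2.png

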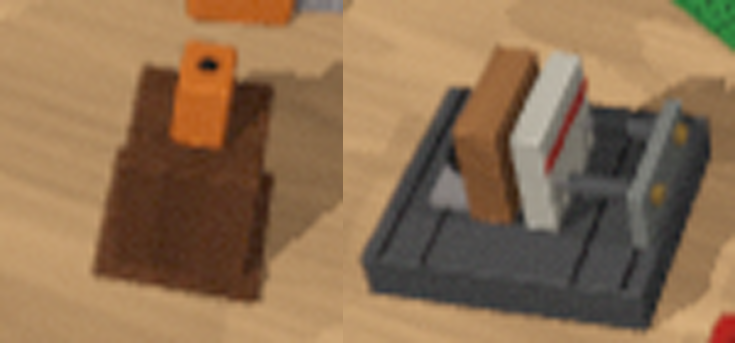

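The crop confirms the smaller orange handle standing in the rest. In the right crop the fence is white on the world +y side and the guide is brown on -y. Next: rectify the jig tops for a gap estimate, and check the offset between handle and block centres.

Run:
```python
from h import *
for n,c,yw in(("top",(528,-203.2),15.4),("scene",(529.8,-200.6),15.4)):
    p=np.load(n+"_p.npy"); k=camera_params(n); f=192/np.tan(np.radians(k["vertical_fov"]/2))
    R=Ro.from_euler("xyz",k["attitude"],degrees=True).as_matrix()
    def ortho(c,yw,z,hx,hy,s):
        a=np.radians(yw); X=np.arange(-hx,hx,1/s);Y=np.arange(hy,-hy,-1/s)   # cols = jig x, rows = -jig y
        X,Y=np.meshgrid(X,Y); w=np.stack([c[0]+np.cos(a)*X-np.sin(a)*Y,c[1]+np.sin(a)*X+np.cos(a)*Y,0*X+z],-1)
        q=(w-k["origin"])@R; return cv2.remap(p,(f*q[...,0]/q[...,2]+k["cx"]).astype(np.float32),(f*q[...,1]/q[...,2]+k["cy"]).astype(np.float32),cv2.INTER_CUBIC)
    o=ortho(c,yw,125,60,60,5); 
    m=o[:,200:400].mean(1)[::5]
    print(n); 
    for i in range(25,100): print(60-i,m[i].astype(int),end=" ")
    print()
    for g in range(0,600,50): cv2.line(o,(0,g),(8,g),(255,0,0),1)
    cv2.imwrite(f"pics/ortho_{n}.png",o[:,:,::-1])
    # rest top
    w=cloud(n,np.load(n+"_d.npy")); z=w[...,2]
    cc=(506.9,230.7) if n=="top" else (509.2,232.9)
    o1=ortho(cc,13,96,60,60,3);o2=ortho(cc,13,144,60,60,3)
    for o in(o1,o2):
        cv2.rectangle(o,(180-57,180-45),(180+57,180+45),(0,255,0),1); cv2.rectangle(o,(60,180-117),(300,180+117),(0,0,255),1)
    cv2.imwrite(f"pics/orest_{n}.png",np.hstack([o1,o2])[:,:,::-1])
```

```text
top
35 [112  94  88] 34 [114  92  86] 33 [116  92  86] 32 [120  96  89] 31 [126 104  97] 30 [134 116 108] 29 [144 130 121] 28 [156 146 136] 27 [169 161 150] 26 [181 174 162] 25 [191 185 172] 24 [199 193 180] 23 [205 199 185] 22 [209 203 189] 21 [211 205 191] 20 [212 206 192] 19 [212 206 192] 18 [211 206 192] 17 [211 205 191] 16 [210 204 190] 15 [210 204 190] 14 [209 203 189] 13 [208 202 188] 12 [207 201 187] 11 [205 199 185] 10 [201 195 181] 9 [195 189 175] 8 [186 180 167] 7 [174 168 156] 6 [160 153 142] 5 [143 135 125] 4 [125 117 107] 3 [109  98  87] 2 [96 81 70] 1 [87 69 56] 0 [85 62 46] -1 [88 60 40] -2 [96 63 39] -3 [106  69  41] -4 [116  75  45] -5 [127  82  48] -6 [137  88  52] -7 [145  93  55] -8 [151  97  57] -9 [155 100  58] -10 [158 101  59] -11 [159 102  60] -12 [161 103  60] -13 [161 104  61] -14 [162 105  61] -15 [163 105  61] -16 [163 105  62] -17 [164 106  62] -18 [165 106  62] -19 [165 107  62] -20 [165 107  62] -21 [166 107  61] -22 [166 107  61] -23 [166 107  62] -24 [166 107  62] -25 [165 107  61] -26 [164 106  61] -27 [162 105  61] -28 [160 104  61] -29 [158 103  
[... 758 characters left out ...]
29] 0 [79 49 28] -1 [85 54 30] -2 [91 58 33] -3 [97 63 36] -4 [105  69  40] -5 [116  76  45] -6 [128  85  50] -7 [139  93  55] -8 [147  98  58] -9 [151 101  60] -10 [151 101  60] -11 [151 101  60] -12 [150 101  60] -13 [150 101  61] -14 [151 102  61] -15 [151 102  61] -16 [152 103  62] -17 [152 103  62] -18 [153 104  62] -19 [154 104  63] -20 [155 105  62] -21 [155 105  62] -22 [155 105  62] -23 [155 105  62] -24 [154 105  62] -25 [154 104  62] -26 [153 103  61] -27 [152 102  61] -28 [151 101  60] -29 [150 101  60] -30 [150 101  60] -31 [150 102  62] -32 [150 104  66] -33 [150 107  71] -34 [148 110  76] -35 [144 112  81] -36 [139 112  84] -37 [133 109  83] -38 [127 105  80] -39 [125 103  77]
```

View pics/ortho_top.png

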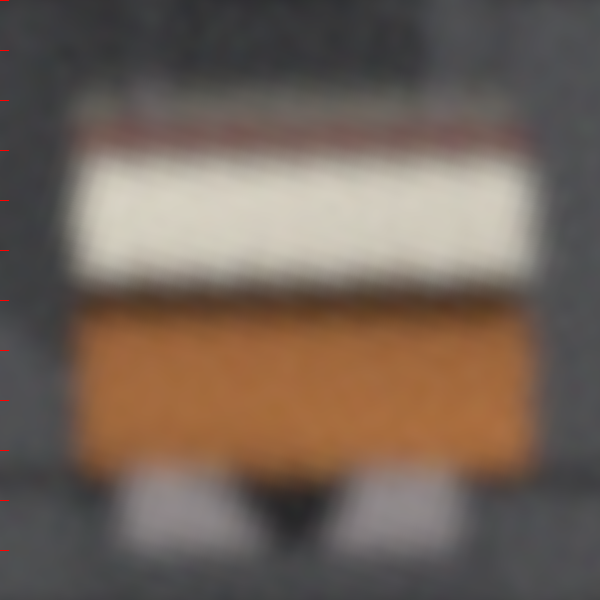

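View pics/orest_top.png

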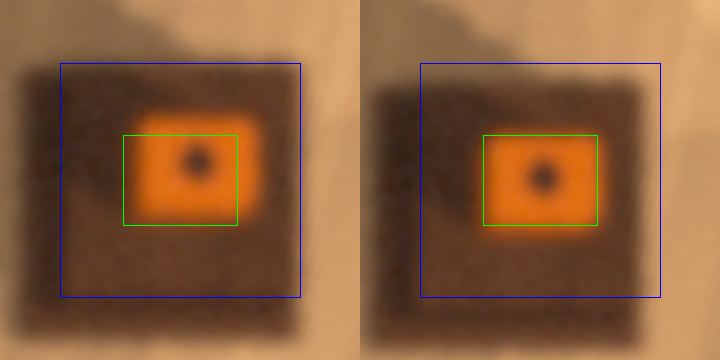

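View pics/orest_scene.png

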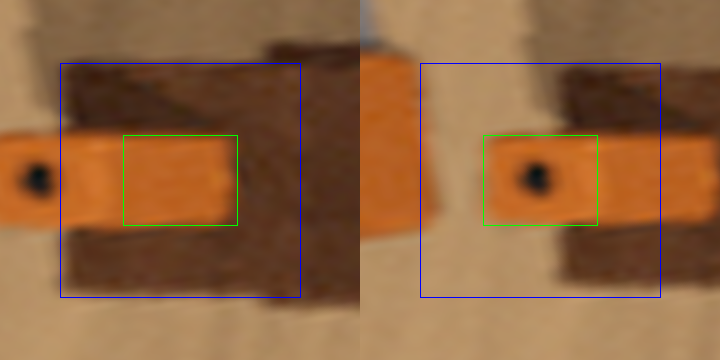

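View pics/ortho_scene.png

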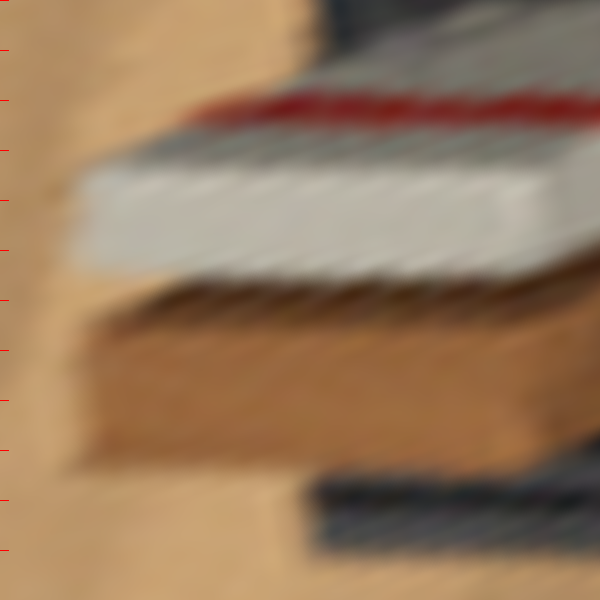

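Both views put the fence face at jig y of about +5 and the guide at about -4.5, so the gap is roughly 9–10 mm. The handle is centred on the block, so the taper side can't be told until the gauge is lifted. I'll go above the handle.

```bash
python3 -m pendant '[{"dx":0.045,"dy":-0.037,"turn":-0.16},{"dx":0.09,"dy":-0.073,"turn":-0.32},{"dx":0.135,"dy":-0.11,"turn":-0.48},{"dx":0.18,"dy":-0.147,"turn":-0.64},{"dx":0.225,"dy":-0.183,"turn":-0.8},{"dx":0.27,"dy":-0.22,"turn":-0.96},{"dx":0.3155,"dy":-0.2565,"turn":-0.968},{"dx":0.3155,"dy":-0.2565,"turn":-0.968},{"dx":0.3155,"dy":-0.2565,"turn":-0.968},{"dx":0.3155,"dy":-0.2565,"turn":-0.968}]' 1
python3 - <<'E'
from h import *
p,d=snapshot("scene"); cv2.imwrite("pics/s1.png",cv2.resize(p[100:270,200:420],(800,618))[:600,:,::-1])
E
```

```text
$[0]: bad value
```

View pics/s1.png

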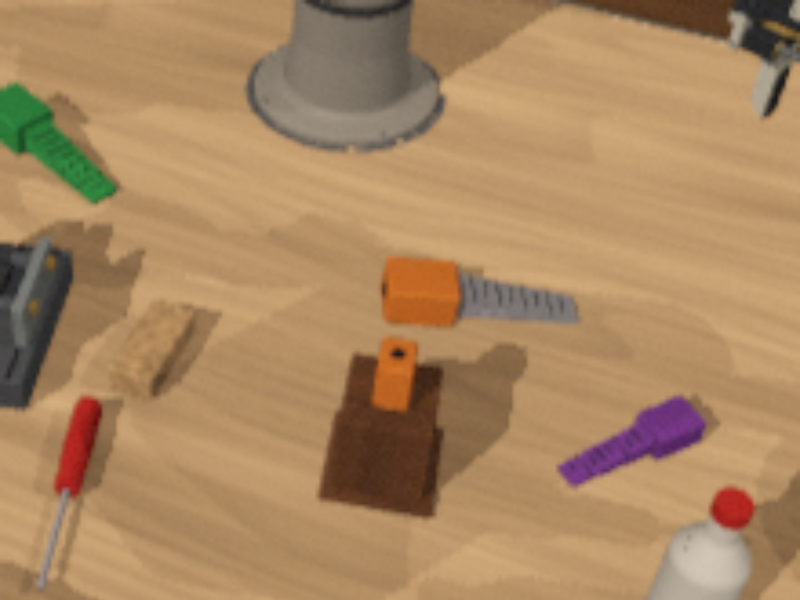

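Nothing moved: the call was refused and the picture is unchanged, with the arm still at the upper right. All four keys are probably required in each row.

```bash
python3 -m pendant '[{"dx":0.045,"dy":-0.037,"dz":0,"turn":-0.16},{"dx":0.09,"dy":-0.073,"dz":0,"turn":-0.32},{"dx":0.135,"dy":-0.11,"dz":0,"turn":-0.48},{"dx":0.18,"dy":-0.147,"dz":0,"turn":-0.64},{"dx":0.225,"dy":-0.183,"dz":0,"turn":-0.8},{"dx":0.27,"dy":-0.22,"dz":0,"turn":-0.96},{"dx":0.3155,"dy":-0.2565,"dz":0,"turn":-0.968},{"dx":0.3155,"dy":-0.2565,"dz":0,"turn":-0.968},{"dx":0.3155,"dy":-0.2565,"dz":0,"turn":-0.968}]' 1
python3 - <<'E'
from h import *
p,d=snapshot("scene"); cv2.imwrite("pics/s2.png",cv2.resize(p[100:270,200:420],(800,600))[:,:,::-1])
p,d=snapshot("top"); cv2.imwrite("pics/t2.png",cv2.resize(p[130:280,100:300],(800,600))[:,:,::-1])
E
```

```text
clock: 1.78
position: [507.7, 232.0, 245.5]
tcp_rot: [-179.9, -0.0, 103.0]
contact_force: [-0.5, 0.3, 0.4]
width: 1.001
```

View pics/s2.png

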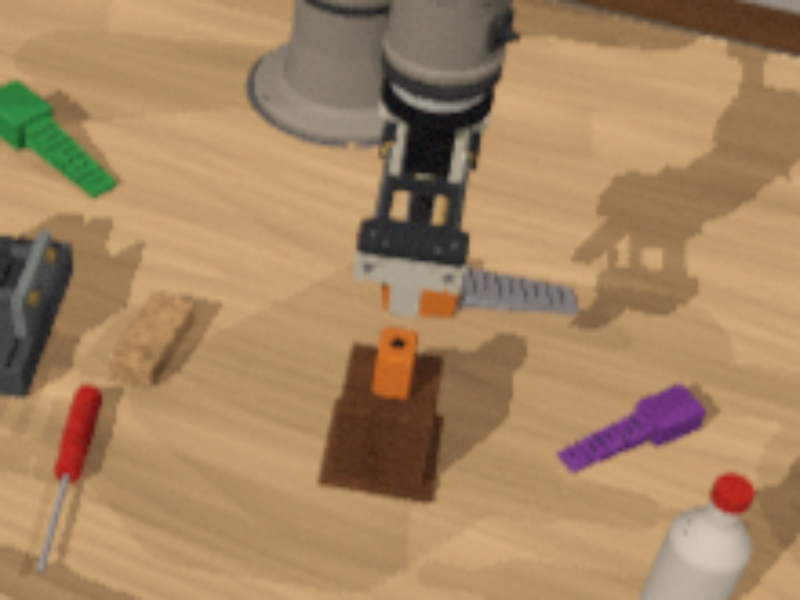

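The gripper (about 410,260 in the crop) is squarely over the handle at (395,360), with the jaws along the handle's long side. I'll descend and close.

```bash
python3 -m pendant '[{"dx":0.0005,"dy":0,"dz":-0.035,"turn":0},{"dx":0.0005,"dy":0,"dz":-0.07,"turn":0},{"dx":0.0005,"dy":0,"dz":-0.1,"turn":0},{"dx":0.0005,"dy":0,"dz":-0.115,"turn":0},{"dx":0.0005,"dy":0,"dz":-0.123,"turn":0},{"dx":0.0005,"dy":0,"dz":-0.123,"turn":0}]' 1
python3 -m pendant '[{"dx":0,"dy":0,"dz":0,"turn":0},{"dx":0,"dy":0,"dz":0,"turn":0},{"dx":0,"dy":0,"dz":0,"turn":0},{"dx":0,"dy":0,"dz":0,"turn":0},{"dx":0,"dy":0,"dz":0,"turn":0},{"dx":0,"dy":0,"dz":0,"turn":0}]' -1
```

```text
clock: 2.62
position: [508.7, 232.3, 123.1]
tcp_rot: [180.0, -0.0, 103.0]
contact_force: [-0.1, 0.4, 0.7]
width: 0.999
clock: 3.38
position: [508.7, 231.9, 122.7]
tcp_rot: [180.0, 0.0, 103.0]
contact_force: [0.8, -0.1, 0.2]
width: 0.416
```

The width is 0.416 x 92 = 38 mm, which matches the handle. Lifting.

```bash
python3 -m pendant '[{"dx":0,"dy":0,"dz":0.02,"turn":0},{"dx":0,"dy":0,"dz":0.045,"turn":0},{"dx":0,"dy":0,"dz":0.075,"turn":0},{"dx":0,"dy":0,"dz":0.11,"turn":0},{"dx":0,"dy":0,"dz":0.14,"turn":0},{"dx":0,"dy":0,"dz":0.16,"turn":0},{"dx":0,"dy":0,"dz":0.16,"turn":0},{"dx":0,"dy":0,"dz":0.16,"turn":0}]' -
python3 - <<'E'
from h import *
p,d=snapshot("scene"); np.save("s3.npy",p);np.save("s3d.npy",d); cv2.imwrite("pics/s3.png",cv2.resize(p[130:250,250:410],(800,600),interpolation=cv2.INTER_CUBIC)[:,:,::-1])
E
```

```text
clock: 4.38
position: [508.2, 231.7, 281.5]
tcp_rot: [-179.9, 0.0, 103.0]
contact_force: [1.1, 0.2, -2.4]
width: 0.409
```

View pics/s3.png

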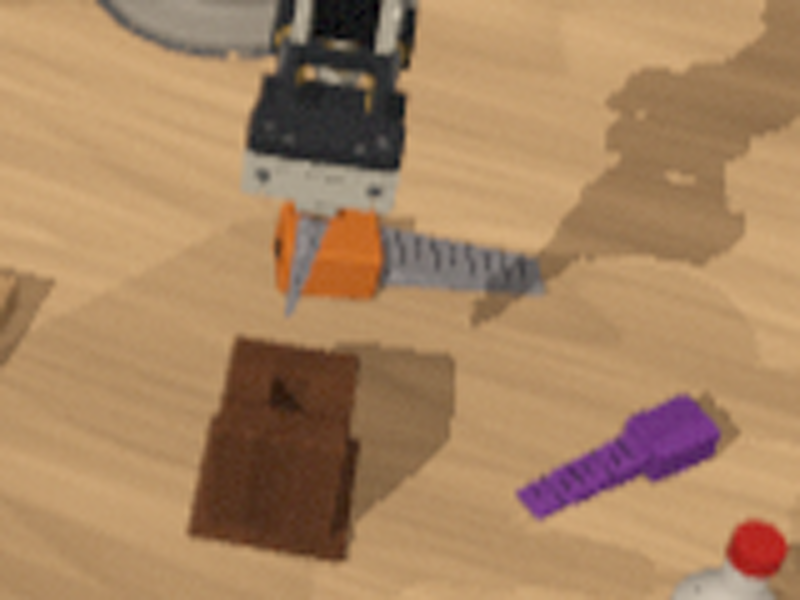

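The blade shows as a grey wedge with its tip at (290,312). I'll compare its edges with the projections for both orientations.

Run:
```python
from h import *
k=camera_params("scene"); f=192/np.tan(np.radians(k["vertical_fov"]/2)); R=Ro.from_euler("xyz",k["attitude"],degrees=True).as_matrix()
p=np.load("s3.npy"); big=cv2.resize(p[130:250,250:410],(800,600),interpolation=cv2.INTER_CUBIC)
H=np.array([508.2,231.7,281.5-122.7+12+108+0])
outs=[]
for yaw in(13,193):
    G=Ro.from_euler("z",yaw,degrees=True).as_matrix(); b=big.copy()
    V=np.array([(x,y,z) for x in(-12,12) for y,z in((0,0),(4,0),(18,84),(0,84))],float)-[0,9,108]
    q=(V@G.T+H-k["origin"])@R; uv=q[:,:2]/q[:,2:]*f+[k["cx"],k["cy"]]; uv=((uv-[250,130]+.5)*5).astype(int)
    for s in(0,4): cv2.polylines(b,[uv[s:s+4]],True,(255,0,0) if s else (0,0,255),1)
    outs.append(b[150:400,200:450])
cv2.imwrite("pics/ori.png",cv2.resize(np.hstack(outs),(800,400))[:,:,::-1])
```

```text
(no output)
```

View pics/ori.png

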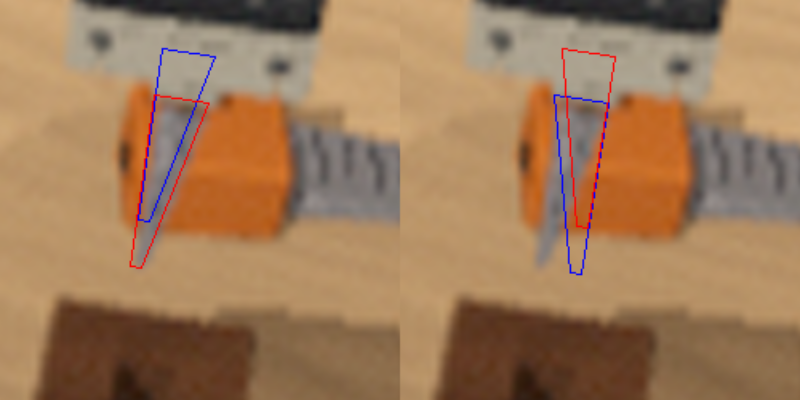

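The left overlay (yaw 13°) matches: flat face towards -y (guide side) and taper towards +y (fence side). No half turn is needed, so I'll carry it to above the gap.

```bash
python3 -m pendant '[{"dx":0.001,"dy":-0.03,"dz":0,"turn":0.01},{"dx":0.003,"dy":-0.08,"dz":0,"turn":0.02},{"dx":0.006,"dy":-0.135,"dz":0,"turn":0.042},{"dx":0.008,"dy":-0.19,"dz":0,"turn":0.042},{"dx":0.011,"dy":-0.245,"dz":0,"turn":0.042},{"dx":0.013,"dy":-0.3,"dz":0,"turn":0.042},{"dx":0.016,"dy":-0.355,"dz":0,"turn":0.042},{"dx":0.018,"dy":-0.4,"dz":0,"turn":0.042},{"dx":0.019,"dy":-0.427,"dz":0,"turn":0.042},{"dx":0.019,"dy":-0.427,"dz":0,"turn":0.042}]' -
python3 -m pendant '[{"dx":0,"dy":0,"dz":-0.01,"turn":0},{"dx":0,"dy":0,"dz":-0.022,"turn":0},{"dx":0,"dy":0,"dz":-0.032,"turn":0},{"dx":0,"dy":0,"dz":-0.035,"turn":0},{"dx":0,"dy":0,"dz":-0.035,"turn":0},{"dx":0,"dy":0,"dz":-0.035,"turn":0}]' -
python3 - <<'E'
from h import *
print(manip.read_state()["position"],manip.read_state()["contact_force"])
p,d=snapshot("scene"); np.save("s4.npy",p);np.save("s4d.npy",d); cv2.imwrite("pics/s4.png",cv2.resize(p[110:230,110:270],(800,600),interpolation=cv2.INTER_CUBIC)[:,:,::-1])
p,d=snapshot("top"); np.save("t4.npy",p); cv2.imwrite("pics/t4.png",cv2.resize(p[140:230,280:400],(800,600),interpolation=cv2.INTER_CUBIC)[:,:,::-1])
E
```

```text
clock: 5.68
position: [527.1, -196.8, 281.1]
tcp_rot: [-179.9, -0.1, 105.2]
contact_force: [-1.1, -0.7, -2.5]
width: 0.414
clock: 6.42
position: [527.9, -195.2, 248.1]
tcp_rot: [180.0, 0.0, 105.4]
contact_force: [0.1, -0.2, -2.0]
width: 0.412
[ 527.8684096  -195.16572851  248.13642596] [ 0.078204   -0.24655042 -1.97604447]
```

View pics/s4.png

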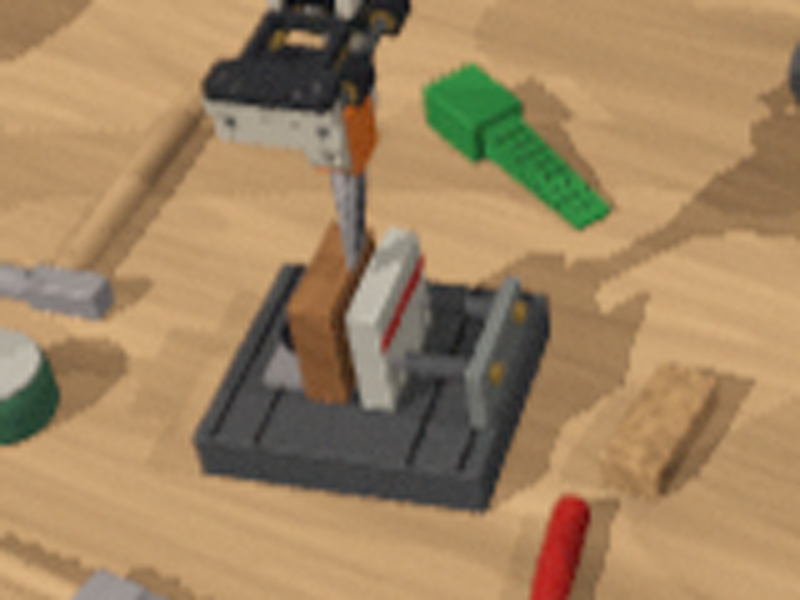

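View pics/t4.png

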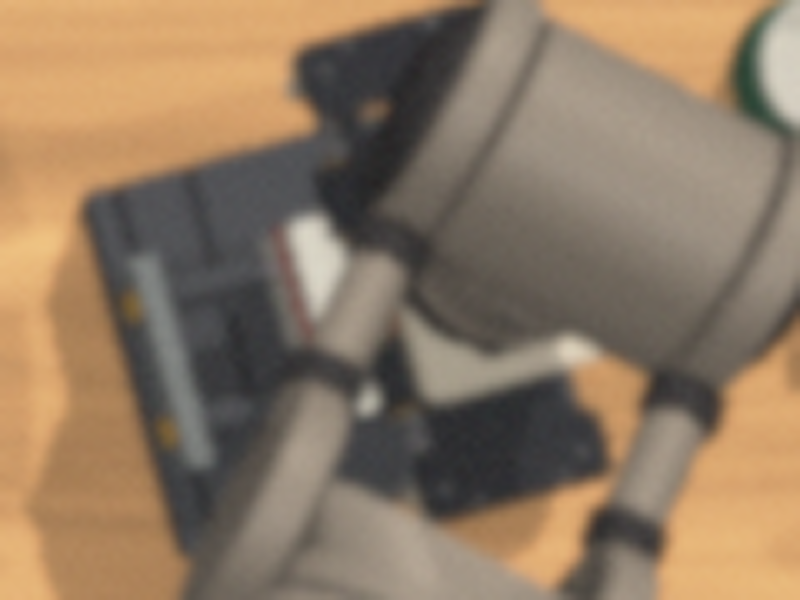

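The scene view shows the blade tip at (352,265) just over the dark gap, between the brown guide and the white fence. I'll check that with an overlay.

Run:
```python
from h import *
k=camera_params("scene"); f=192/np.tan(np.radians(k["vertical_fov"]/2)); R=Ro.from_euler("xyz",k["attitude"],degrees=True).as_matrix()
p=np.load("s4.npy"); S=14; x0,y0=162,135
b=cv2.resize(p[y0:y0+42,x0:x0+56],None,fx=S,fy=S,interpolation=cv2.INTER_CUBIC)
def pr(W):
    q=(np.asarray(W,float)-k["origin"])@R; uv=q[:,:2]/q[:,2:]*f+[k["cx"],k["cy"]]; return ((uv-[x0,y0]+.5)*S).astype(int)
G=Ro.from_euler("z",15.4,degrees=True).as_matrix()
J=np.array([529.8,-200.6,0])          # jig in the scene camera's own frame
H=J+G@[0,7,0]; H[2]=248.1-122.7+12+1  # tip pose, flat at -2
V=np.array([(x,y,z) for x in(-12,12) for y,z in((0,0),(4,0),(18,84),(0,84))],float)-[0,9,0]
uv=pr(V@G.T+H)
for s in(0,4): cv2.polylines(b,[uv[s:s+4]],True,(255,0,0) if s else (0,0,255),1)
for y,c in((5,(0,255,0)),(-4.5,(255,255,0))):
    l=pr(np.array([(-45,y,125),(45,y,125)])@G.T+J); cv2.line(b,tuple(map(int,l[0])),tuple(map(int,l[1])),c,1)
cv2.imwrite("pics/ov4.png",b[:600,:800,::-1])
```

```text
(no output)
```

View pics/ov4.png

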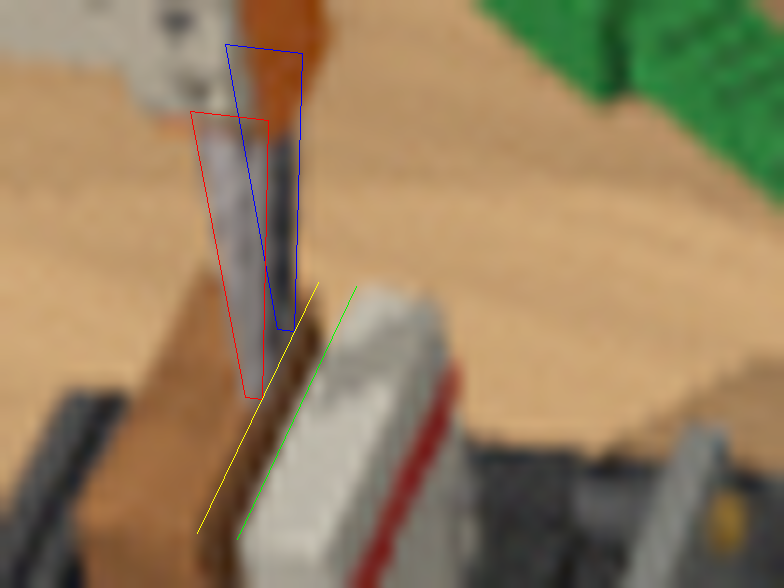

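The overlay agrees to within half a millimetre and the tip sits between the two edges. Entering with a slight bias to the guide side.

```bash
python3 -m pendant '[{"dx":0.0002,"dy":-0.0007,"dz":-0.004,"turn":0},{"dx":0.0002,"dy":-0.0007,"dz":-0.009,"turn":0},{"dx":0.0002,"dy":-0.0007,"dz":-0.014,"turn":0},{"dx":0.0002,"dy":-0.0007,"dz":-0.018,"turn":0},{"dx":0.0002,"dy":-0.0007,"dz":-0.022,"turn":0},{"dx":0.0002,"dy":-0.0007,"dz":-0.022,"turn":0},{"dx":0.0002,"dy":-0.0007,"dz":-0.022,"turn":0}]' -
```

```text
clock: 7.4
position: [527.9, -195.9, 225.9]
tcp_rot: [180.0, 0.0, 105.4]
contact_force: [0.1, 0.1, -1.7]
width: 0.41
```

```bash
python3 -m pendant '[{"dx":0.0001,"dy":-0.0005,"dz":-0.002,"turn":0},{"dx":0.0001,"dy":-0.0005,"dz":-0.004,"turn":0},{"dx":0.0001,"dy":-0.0005,"dz":-0.004,"turn":0}]' -
python3 -m pendant '[{"dx":0.0001,"dy":-0.0005,"dz":0,"turn":0},{"dx":0.0001,"dy":-0.0005,"dz":0,"turn":0}]' -
python3 -m pendant '[{"dx":0.0001,"dy":-0.0005,"dz":0,"turn":0},{"dx":0.0001,"dy":-0.0005,"dz":0,"turn":0}]' -
```

```text
clock: 7.78
position: [527.9, -196.3, 221.5]
tcp_rot: [-180.0, -0.0, 105.4]
contact_force: [-0.0, 0.3, -1.4]
width: 0.412
clock: 8.02
position: [528.1, -196.9, 221.8]
tcp_rot: [180.0, 0.0, 105.4]
contact_force: [-0.1, 0.6, -2.0]
width: 0.41
clock: 8.28
position: [528.2, -197.4, 221.8]
tcp_rot: [180.0, 0.0, 105.4]
contact_force: [-0.5, 0.7, -1.3]
width: 0.41
```

```bash
python3 -m pendant '[{"dx":0.0001,"dy":-0.0004,"dz":0,"turn":0},{"dx":0.0001,"dy":-0.0004,"dz":0,"turn":0},{"dx":0.0001,"dy":-0.0004,"dz":0,"turn":0}]' -
python3 -m pendant '[{"dx":0.0001,"dy":-0.0004,"dz":0,"turn":0},{"dx":0.0001,"dy":-0.0004,"dz":0,"turn":0},{"dx":0.0001,"dy":-0.0004,"dz":0,"turn":0}]' -
```

```text
clock: 8.65
position: [528.3, -197.7, 221.7]
tcp_rot: [180.0, -0.0, 105.4]
contact_force: [0.2, 0.3, -1.5]
width: 0.414
clock: 9.02
position: [528.4, -198.1, 221.7]
tcp_rot: [180.0, 0.0, 105.4]
contact_force: [0.7, 0.1, -0.9]
width: 0.412
```

```bash
python3 -m pendant '[{"dx":0.0001,"dy":-0.0005,"dz":0,"turn":0},{"dx":0.0001,"dy":-0.0005,"dz":0,"turn":0},{"dx":0.0001,"dy":-0.0005,"dz":0,"turn":0}]' -
python3 -m pendant '[{"dx":0.0001,"dy":-0.0005,"dz":0,"turn":0},{"dx":0.0001,"dy":-0.0005,"dz":0,"turn":0},{"dx":0.0001,"dy":-0.0005,"dz":0,"turn":0}]' -
python3 - <<'E'
from h import *
p,d=snapshot("scene"); cv2.imwrite("pics/s5.png",cv2.resize(p[135:185,162:222],(720,600),interpolation=cv2.INTER_CUBIC)[:,:,::-1])
E
```

```text
clock: 9.4
position: [528.5, -198.6, 221.7]
tcp_rot: [180.0, -0.0, 105.4]
contact_force: [0.7, 1.4, -0.6]
width: 0.41
clock: 9.78
position: [528.5, -198.8, 221.8]
tcp_rot: [180.0, -0.0, 105.4]
contact_force: [-0.5, 2.8, 0.4]
width: 0.414
```

View pics/s5.png

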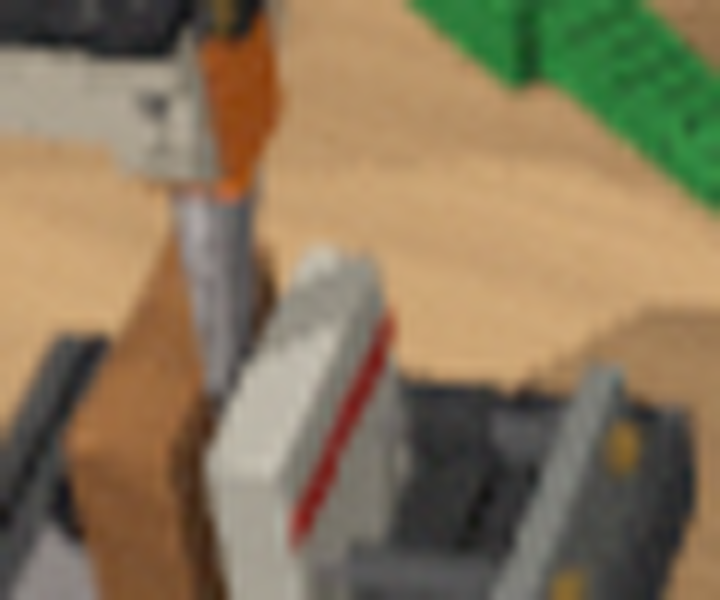

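Contact with the guide shows at Fy of about +2.8 N. The gauge is in the gap with its flat face on the guide, at about -5 mm, so I expect the nip at a depth near 35 mm. Sliding down along the guide.

```bash
python3 -m pendant '[{"dx":0,"dy":0.0002,"dz":-0.002,"turn":0},{"dx":0,"dy":0.0002,"dz":-0.005,"turn":0},{"dx":0,"dy":0.0002,"dz":-0.008,"turn":0},{"dx":0,"dy":0.0002,"dz":-0.01,"turn":0},{"dx":0,"dy":0.0002,"dz":-0.01,"turn":0}]' -
python3 -m pendant '[{"dx":0,"dy":0,"dz":-0.002,"turn":0},{"dx":0,"dy":0,"dz":-0.003,"turn":0},{"dx":0,"dy":0,"dz":-0.003,"turn":0}]' -
```

```text
clock: 10.45
position: [528.4, -198.8, 211.2]
tcp_rot: [-180.0, -0.0, 105.4]
contact_force: [-0.2, 3.0, -2.8]
width: 0.415
clock: 10.82
position: [528.5, -198.8, 208.7]
tcp_rot: [180.0, -0.0, 105.4]
contact_force: [0.2, 3.1, -0.8]
width: 0.413
```

```bash
python3 -m pendant '[{"dx":0,"dy":0,"dz":-0.001,"turn":0},{"dx":0,"dy":0,"dz":-0.002,"turn":0},{"dx":0,"dy":0,"dz":-0.002,"turn":0}]' -
python3 -m pendant '[{"dx":0,"dy":0,"dz":-0.001,"turn":0},{"dx":0,"dy":0,"dz":-0.002,"turn":0},{"dx":0,"dy":0,"dz":-0.002,"turn":0}]' -
python3 -m pendant '[{"dx":0,"dy":0,"dz":-0.001,"turn":0},{"dx":0,"dy":0,"dz":-0.002,"turn":0},{"dx":0,"dy":0,"dz":-0.002,"turn":0}]' -
```

```text
clock: 11.2
position: [528.6, -198.8, 206.6]
tcp_rot: [180.0, -0.0, 105.4]
contact_force: [-0.6, 5.1, 0.5]
width: 0.413
clock: 11.58
position: [528.6, -198.8, 204.6]
tcp_rot: [180.0, -0.0, 105.4]
contact_force: [-1.5, 5.5, 0.4]
width: 0.41
clock: 11.95
position: [528.5, -198.8, 202.7]
tcp_rot: [180.0, -0.0, 105.4]
contact_force: [-1.1, 4.8, 0.4]
width: 0.412
```

```bash
python3 -m pendant '[{"dx":-0.0001,"dy":0.0003,"dz":0,"turn":0},{"dx":-0.0001,"dy":0.0003,"dz":-0.001,"turn":0},{"dx":-0.0001,"dy":0.0003,"dz":-0.001,"turn":0}]' -
python3 -m pendant '[{"dx":0,"dy":0,"dz":-0.001,"turn":0},{"dx":0,"dy":0,"dz":-0.001,"turn":0},{"dx":0,"dy":0,"dz":-0.001,"turn":0}]' -
python3 -m pendant '[{"dx":0,"dy":0,"dz":-0.001,"turn":0},{"dx":0,"dy":0,"dz":-0.001,"turn":0},{"dx":0,"dy":0,"dz":-0.001,"turn":0}]' -
```

```text
clock: 12.32
position: [528.5, -198.7, 201.7]
tcp_rot: [180.0, 0.0, 105.4]
contact_force: [-0.7, 3.4, 0.5]
width: 0.411
clock: 12.7
position: [528.5, -198.7, 200.6]
tcp_rot: [180.0, 0.0, 105.4]
contact_force: [-0.2, 3.1, -0.5]
width: 0.412
clock: 13.08
position: [528.5, -198.7, 199.7]
tcp_rot: [180.0, 0.0, 105.4]
contact_force: [-0.1, 2.4, 0.1]
width: 0.414
```

```bash
for i in 1 ; do python3 -m pendant '[{"dx":0,"dy":0,"dz":-0.001,"turn":0},{"dx":0,"dy":0,"dz":-0.001,"turn":0},{"dx":0,"dy":0,"dz":-0.001,"turn":0}]' -; done
python3 -m pendant '[{"dx":0,"dy":0,"dz":-0.001,"turn":0},{"dx":0,"dy":0,"dz":-0.001,"turn":0},{"dx":0,"dy":0,"dz":-0.001,"turn":0}]' -
python3 - <<'E'
from h import *
p,d=snapshot("scene"); cv2.imwrite("pics/s6.png",cv2.resize(p[135:185,162:222],(720,600),interpolation=cv2.INTER_CUBIC)[:,:,::-1])
E
```

```text
clock: 13.45
position: [528.6, -198.7, 198.9]
tcp_rot: [180.0, 0.0, 105.4]
contact_force: [-0.1, 2.1, 2.1]
width: 0.414
clock: 13.82
position: [528.6, -198.7, 198.0]
tcp_rot: [180.0, 0.0, 105.4]
contact_force: [-0.8, 3.0, 4.9]
width: 0.415
```

View pics/s6.png

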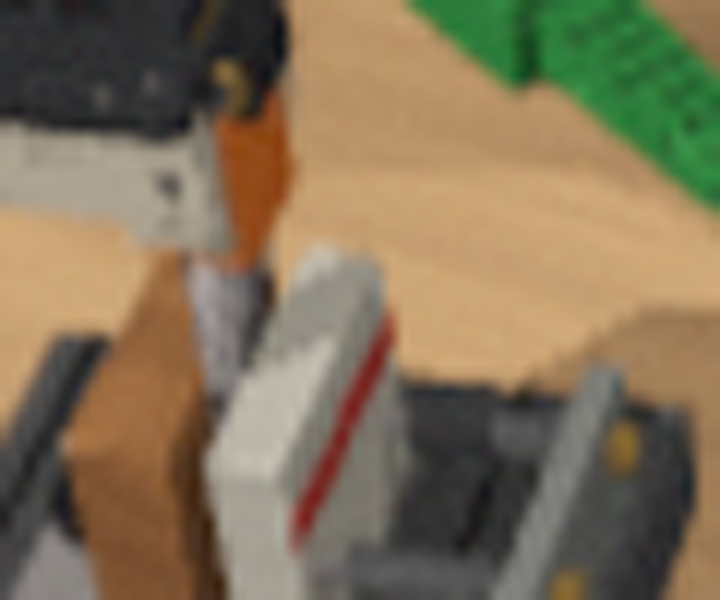

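The wedge is resisting at about 6.6 N above the free baseline, rising roughly 3 N per mm. The picture shows the blade nipped at (230,380). One more millimetre takes it to mid-range.

```bash
python3 -m pendant '[{"dx":0,"dy":0,"dz":-0.0008,"turn":0},{"dx":0,"dy":0,"dz":-0.0008,"turn":0},{"dx":0,"dy":0,"dz":-0.0008,"turn":0},{"dx":0,"dy":0,"dz":-0.0008,"turn":0}]' -
```

```text
clock: 14.38
position: [528.7, -198.7, 197.3]
tcp_rot: [180.0, 0.0, 105.4]
contact_force: [-0.5, 2.3, 5.3]
width: 0.419
```

```bash
python3 -m pendant '[{"dx":0,"dy":0.0001,"dz":-0.0006,"turn":0},{"dx":0,"dy":0.0001,"dz":-0.0006,"turn":0},{"dx":0,"dy":0.0001,"dz":-0.0006,"turn":0},{"dx":0,"dy":0.0001,"dz":-0.0006,"turn":0}]' -
```

```text
clock: 14.88
position: [528.7, -198.7, 196.9]
tcp_rot: [179.9, 0.1, 105.4]
contact_force: [-1.1, 3.0, 4.9]
width: 0.412
```

The fence is deflected by about (199.6-196.9)/6 = 0.45 mm, which is about 8 N, mid-band. Releasing.

```bash
python3 -m pendant '[{"dx":0,"dy":0,"dz":0,"turn":0},{"dx":0,"dy":0,"dz":0,"turn":0},{"dx":0,"dy":0,"dz":0,"turn":0},{"dx":0,"dy":0,"dz":0,"turn":0},{"dx":0,"dy":0,"dz":0,"turn":0},{"dx":0,"dy":0,"dz":0,"turn":0}]' 1
python3 - <<'E'
from h import *
p,d=snapshot("scene"); cv2.imwrite("pics/s7.png",cv2.resize(p[115:195,142:238],(720,600),interpolation=cv2.INTER_CUBIC)[:,:,::-1])
E
```

```text
clock: 15.62
position: [528.5, -198.5, 196.3]
tcp_rot: [180.0, 0.0, 105.4]
contact_force: [0.2, 0.3, 0.5]
width: 0.98
```

View pics/s7.png

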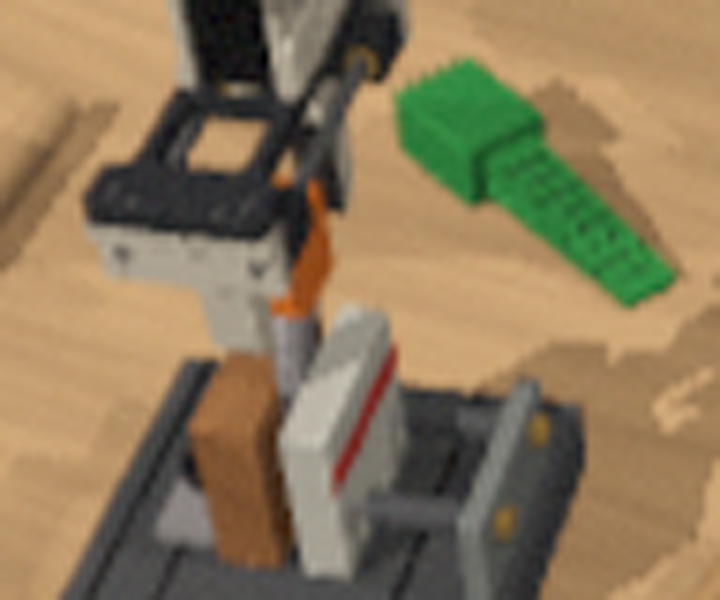

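The jaws are open and the gauge is still standing, handle at (310,270). Withdrawing straight up.

```bash
python3 -m pendant '[{"dx":0,"dy":0,"dz":0.015,"turn":0},{"dx":0,"dy":0,"dz":0.04,"turn":0},{"dx":0,"dy":0,"dz":0.08,"turn":0},{"dx":0,"dy":0,"dz":0.12,"turn":0},{"dx":-0.03,"dy":0.05,"dz":0.13,"turn":0},{"dx":-0.06,"dy":0.1,"dz":0.13,"turn":0},{"dx":-0.1,"dy":0.15,"dz":0.13,"turn":0},{"dx":-0.13,"dy":0.2,"dz":0.13,"turn":0},{"dx":-0.13,"dy":0.25,"dz":0.13,"turn":0},{"dx":-0.13,"dy":0.25,"dz":0.13,"turn":0}]' 1
python3 - <<'E'
from h import *
k=camera_params("scene")
p,d=snapshot("scene"); cv2.imwrite("pics/s8.png",cv2.resize(p[115:195,142:238],(720,600),interpolation=cv2.INTER_CUBIC)[:,:,::-1])
t,dt=snapshot("top"); cv2.imwrite("pics/t8.png",cv2.resize(t,(800,600))[:,:,::-1])
for n,P,D in(("scene",p,d),("top",t,dt)):
    w=cloud(n,D); x,y,z=np.moveaxis(w,-1,0); hsv=cv2.cvtColor(P,cv2.COLOR_RGB2HSV)
    o=(hsv[...,0]<18)&(hsv[...,1]>180)&(abs(x-528)<50)&(abs(y+200)<50)
    m=o&(z>209)
    print(n,rect(w,m),np.nanpercentile(z[o&(z>150)],[2,50,98]))
    m=o&(z>155)&(z<200)
    if m.sum()>5: print("lower handle",rect(w,m))
E
```

```text
clock: 16.92
position: [398.0, 54.0, 327.8]
tcp_rot: [179.8, 0.0, 105.7]
contact_force: [-0.2, -0.2, 0.4]
width: 1.002
scene (array([ 533.5, -194.9]), array([35.7, 27.4]), 18.4, 83) [174.6770378  204.78518204 221.19351816]
lower handle (array([ 537. , -186.4]), array([19.5, 42.5]), 65.5, 82)
top (array([ 527.9, -199. ]), array([37.6, 30.2]), 14.6, 145) [197.23345191 216.77079737 222.62392955]
lower handle (array([ 519.2, -189.1]), array([32. ,  8.3]), 37.5, 8)
```

View pics/s8.png

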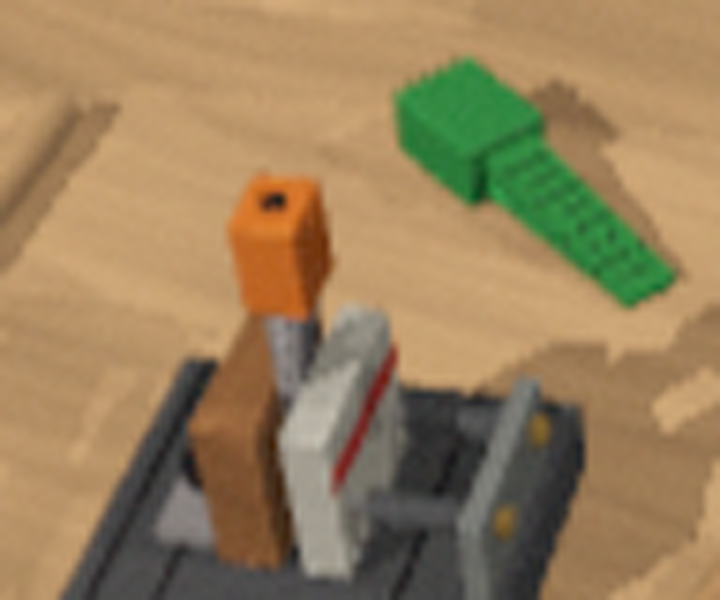

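View pics/t8.png

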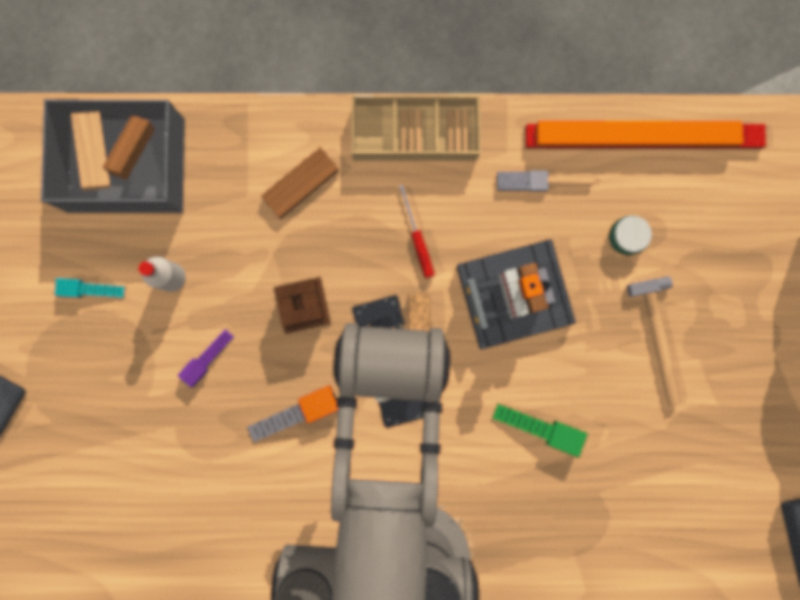

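The gauge stands upright in line with the gap. The top camera puts its handle at (528,-199), yaw 14.6°, and the handle top reads 216.8 mm, with the same 2 mm bias as at the start, so it hasn't dropped. The bystanders look unmoved and the arm is clear. Handing in.

```bash
python3 -c "
from station import manip
print(manip.close_job())"
```

```text
the job is handed in; nothing more can be done
None
```

The gauge is standing by itself in the gap, nipped between fence and guide, and the job is handed in at about 17 s; the hand-in gives no verdict. I took the small orange-handled gauge from the rest, kept its flat face to the guide, and slid it down until the resistance levelled off at about 7 N. Then I opened the jaws and backed away.

**Last checks**
- **Position:** the handle is at about (528, -199) mm, as expected. Its yaw is 14.6° against 15.4° for the jig, so it is in line with the gap.
- **Depth:** the tip is about 39 mm below the tops. The handle's height did not change on release, and the gauge looks upright in the pictures.
- **Surroundings:** the bystanders look unmoved in the top view, except the cork block, which the arm partly hid. The tool force is near zero.

**Not directly confirmed**
- **Fence force:** I estimate about 8 N from roughly 0.45 mm of deflection, which is mid-range. It could not be measured after release. The last 0.6 mm of push added no measured resistance, within sensor noise.
- **Scene camera:** it put the handle about 5 mm away from where the top camera did. That is probably because its colour mask also caught the handle's side face.

One early move was refused because its rows left out a key; nothing moved.

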